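# Put the retained samples away under the flush hatch

## Robot

A 7-joint arm with a two-finger parallel gripper is mounted at the origin on the work surface. World frame = base frame: x ahead of the robot, y to its left, z up, the work surface at z = 0. Lengths are in m, angles in rad, forces in N, time in s.
With the tool pointing down it reaches from about 0.4 to 0.9 m from the base axis. Payload 5.6 kg.
Tool frame: the origin (TCP) lies at the very end of the fingers, on their centre line; the grasp point (between the pads) lies robot.pinch_z behind it (robot.pinch_z is the distance from the TCP to the grasp point, in m); z points along the fingers, y is the line along which they close (so a half turn about z gives the same grasp; the last joint's range is limited). The gripper opens to 92 mm and grips with 3 to 60 N. Pads are 20 mm wide; open, the fingers measure 128 mm over their backs; the gripper's body (75 mm by 189 mm) begins 69 mm behind the grasp point.
Start: joints at [-1.336, 0.468, -0.012, 1.603, 0.006, 1.071, -0.056], TCP at [0.178, 0.625, 0.215] pointing down, gripper open.
Joint ranges: [-2.53, 2.53], [-0.31, 2.02], [-1.57, 1.55], [0.28, 2.44], [-1.29, 4.43], [0.15, 1.84], [-2.92, 2.92]. Speed limits (rad/s): [2.57, 2.57, 3.14, 3.14, 3.14, 3.14, 3.14].

## Interface

Orientations are given as a unit quaternion [x, y, z, w].
In Python, from cell import robot, eyes gives the robot as it stands. The module is installed in compiled form; this text tells all that it offers. Calls block until the motion is done:
- robot.movep(position, orientation): joint-space move of the TCP to a pose.
- robot.move_linear(position, vel=0.15, frame=None, max_force=None): straight line of the TCP; frame=None keeps the orientation; vel is the mean speed in m/s. With max_force (N) it stops when the force on the tool has changed by that much, and returns True; else False.
- robot.movej(angles): joint-space move.
- robot.grip(opening, grasp_force=None): finger opening in m; grasp_force is the grip in N (None keeps the last); returns when the fingers have stopped.
- robot.wait(seconds).
- robot.ik(position, orientation): joint angles nearest the present ones, or None.
- eyes.snapshot(name): name is "side" or "top" or "wrist"; returns a dict with "image" (480x640x3 uint8, red, green, blue), "fx", "fy", "cx", "cy" (pixels), "cam_to_world" (4x4, takes a point from camera to world coordinates); the wrist camera has in their place "T_tool_cam" (4x4, takes a point from camera to tool coordinates, whose origin is the TCP and whose axes are the flange's). Camera axes: x right, y up, looking along -z (the intrinsics and any distortion apply to the point x, -y, -z); pixel columns grow to the right and rows downward; lengths in m; the calibration is good to about 2 mm. A picture is of the moment at which its call begins: read the wrist's pose just before it. There is no depth.
A pose or a line that the arm cannot do raises robot.Unreachable and nothing moves.
- robot.close_job(): hands the job in; it is judged then, once.
Readings, each from a call of its own:
- robot.current_time(): time.
- robot.current_q(): joint angles.
- robot.current_joint_vel(): joint speeds.
- robot.current_tau(): joint torques, N m.
- robot.current_ee_pos(): TCP position.
- robot.current_orientation(): TCP orientation.
- robot.current_contact_force(): force on the tool from outside, world axes, zero at the start.
- robot.current_torque(): the same for the moment, N m.
- robot.current_finger_gap(): finger opening in m.
- robot.current_finger_force(): force on a finger pad.
Only numpy, scipy, OpenCV 4.12 (cv2) and the standard library are available. Lean on these libraries where they do the work, as an engineer would, in place of code of your own. Each camera call takes 0.05 s, during which the arm holds its last target. There are 200 camera calls.

## Task

Put away the retained meat samples: first draw the red flush bolt of the bench store fully back, then flip up the ring pull while the hatch is still down, and lift the hatch until it rests open past upright. Stand every sample pot upright on the floor of the well, close the hatch, then leave the ring folded flat in its recess and the bolt fully home; leave the reagent bottle, the petri dish and the bowl where they stand.

Things in the scene. Friction and masses are not known exactly. Their poses are not given: they have to be found in the camera images.
- store: Fixed white bench unit 310 x 270 x 85 mm (x, y, z), turned by up to 0.2 rad; origin under its centre, z up. A centred well 240 x 200 mm (x, y), floor 6 mm above the bench, is closed by a grey aluminium hatch leaf flush with the top (85 mm), hinged along the well's +y edge, free edge at -y. 'Store' x, y below mean these axes.
- well (a point): Centre of the well's floor (6 mm above the bench); axes as the store's. With the hatch shut there is 53 mm between the floor and the lowest part of the hatch; the pots are 40 mm tall.
- hatch_hinge (a point): Middle of the hatch's hinge line, which runs along store x: at store x 0, y +100 mm, height 85 mm (level of the leaf's upper face); fixed, axes as the store's. Leaf 236 x 196 mm, plate 8 mm thick, two open pans (recesses) in its face. The face between the pans (store x -52 to +15 mm) is plain and can be pushed on to close it.
- hatch (a joint): Hatch angle, rad: 0 shut and flush, grows as the -y edge rises, stop at 1.9 (leaning past upright). About 0.7 kg (0.6 to 0.85), damped hinge (0.6 N m s/rad): let go below 1.57 it sinks shut in about 2 to 5 s (longer near 1.57), above 1.57 it sinks slowly open to the stop. The bolt's tongue holds it down.
- ring (a joint): Ring pull angle, rad: 0 folded flat (1 mm below the leaf's face), 1.57 square to the leaf, stop 1.75; stays where left (0.03 N m friction); starts at 0 to 0.12. Turns the same way as the hatch, about a pivot line along store x, 90 mm from the hinge line towards the free edge, 6 mm below the leaf's face. Brass D ring; grip bar 52 mm from the pivot, folded flat 142 mm from the hinge line.
- ring_bar (a point): Centre of the ring's grip bar, store x +55 mm: round, 10 mm thick, 44 mm long along store x, 50 mm free between the ring's legs; moves with ring and hatch. Pinch it from above, fingers closing along store y, one inside the ring, one beyond. Pan: store x +15 to +95 mm, 80 to 182 mm from the hinge line, 24 mm deep (13 mm below the folded bar).
- bolt (a joint): Flush bolt travel, m: 0 fully home (tongue 14 mm under the edge of the well, hatch locked), 0.022 fully drawn, towards the hinge (store +y with the hatch shut). Stays where it is left (2 N friction); starts within 2 mm of home. To lock, slide it to 0 with the hatch shut.
- bolt_fin (a point): Top centre of the red fin that moves the bolt, flush with the leaf's face; rides on the hatch. Fin 26 x 12 mm (x, y), 18 mm tall; bolt home, it is at store x -75 mm, 145 mm from the hinge line. Pan: store x -98 to -52 mm, 80 to 182 mm from the hinge line, 20 mm deep. Pinch it from above along store y, or push it.
- pot1: Sealed white sample pot with red cap, 46 mm across, 40 mm tall, 0.06 to 0.11 kg; origin at the centre of its underside, z up. Stands on the bench to the robot's right. Two to four of the four pots are present.
- pot2: Sealed white sample pot with red cap, 46 mm across, 40 mm tall, 0.06 to 0.11 kg; origin at the centre of its underside, z up. Stands on the bench to the robot's right. Two to four of the four pots are present.
- pot3: Sealed white sample pot with red cap, 46 mm across, 40 mm tall, 0.06 to 0.11 kg; origin at the centre of its underside, z up. Stands on the bench to the robot's right. Two to four of the four pots are present.
- pot4: Sealed white sample pot with red cap, 46 mm across, 40 mm tall, 0.06 to 0.11 kg; origin at the centre of its underside, z up. Stands on the bench to the robot's right. Two to four of the four pots are present.
- reagent: Bystander: amber bottle, 54 mm across, 120 mm tall; origin under its centre. Not to be disturbed.
- petri: Bystander: flat glass dish, 94 mm across, 19 mm tall; origin under its centre. Not to be disturbed.
- dish: Bystander: white bowl, 90 mm across, 50 mm tall; origin under its centre. Not to be disturbed.
Mind the look-alikes: they are no part of the job. Leave any grey look-alike of the pot4 alone. What is shaped like the pot3 but black is not meant.

How it is judged:
By the outcome, as a careful person would: the job done as asked, in the order asked, and still so for the second after the job is handed in, with the robot touching nothing.
Of pot1, pot2, pot3, pot4 only 2 to 4 are there at a start; the rules pass over those that are not, and their reading is None.
At some moment in a run one of pot1, pot2, pot3, pot4 may be knocked a few centimetres aside while the robot is not near it.
It also fails if it takes over 210 s, if anything falls off the work surface, if the arm or the gripper's body presses on something with over 40 N, if the wrist force passes 120 N, or if a joint passes its speed limit or range.

## Working session

There is one attempt and no reset: what is moved stays moved. The work goes in short steps, each a Python script; the robot and the scene stay as the last script left them, time stands still between calls to the robot, and variables do not carry over. Pictures are saved under pics/ and viewed, at most 14 in all, crops included, and the job is handed in when it is done.

```bash
mkdir -p pics; ls; python3 - <<'E'
from cell import robot, eyes
import cv2,numpy as np
for n in ["top","side"]:
    s=eyes.snapshot(n); cv2.imwrite(f"pics/{n}0.png",s["image"][:,:,::-1])
    print(n,{k:(np.round(v,4).tolist() if k!="image" else 0) for k,v in s.items()})
s=eyes.snapshot("wrist");print({k:(np.round(v,4).tolist() if k!="image" else 0) for k,v in s.items()})
print(robot.pinch_z,robot.current_orientation(),robot.current_ee_pos())
E
```

```text
pics
top {'image': 0, 'fx': 483.8754, 'fy': 483.8754, 'cx': 321.5193, 'cy': 240.7098, 'cam_to_world': [[-0.0086, 0.9972, -0.0738, 0.4176], [-0.9999, -0.0079, 0.0099, 0.1157], [0.0093, 0.0739, 0.9972, 1.3299], [0.0, 0.0, 0.0, 1.0]]}
side {'image': 0, 'fx': 532.7527, 'fy': 532.7527, 'cx': 322.9905, 'cy': 238.755, 'cam_to_world': [[0.9943, 0.0473, -0.0951, 0.3978], [-0.1058, 0.5157, -0.8502, -1.0577], [0.0088, 0.8555, 0.5177, 0.7806], [0.0, 0.0, 0.0, 1.0]]}
{'image': 0, 'fx': 331.9218, 'fy': 331.9218, 'cx': 318.246, 'cy': 235.1563, 'T_tool_cam': [[0.0002, 0.9644, 0.2645, 0.0746], [1.0, -0.0, -0.0005, -0.0004], [-0.0005, 0.2645, -0.9644, -0.17], [0.0, 0.0, 0.0, 1.0]]}
0.0187 [ 1.38479435e-01  9.90365089e-01 -6.60047550e-04 -3.91723913e-05] [0.17819037 0.62465562 0.21387785]
```

View pics/top0.png

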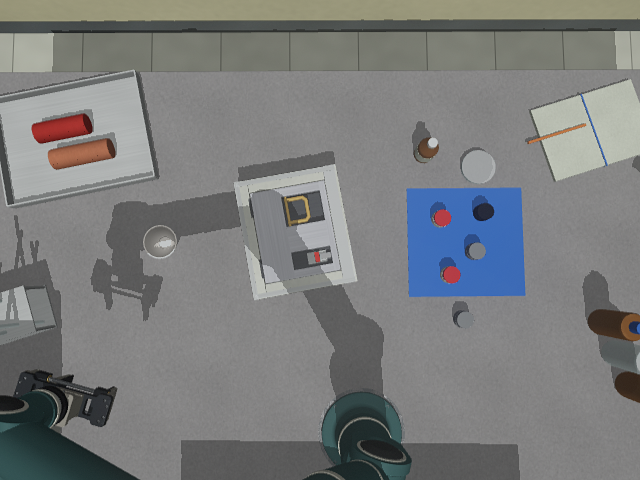

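View pics/side0.png

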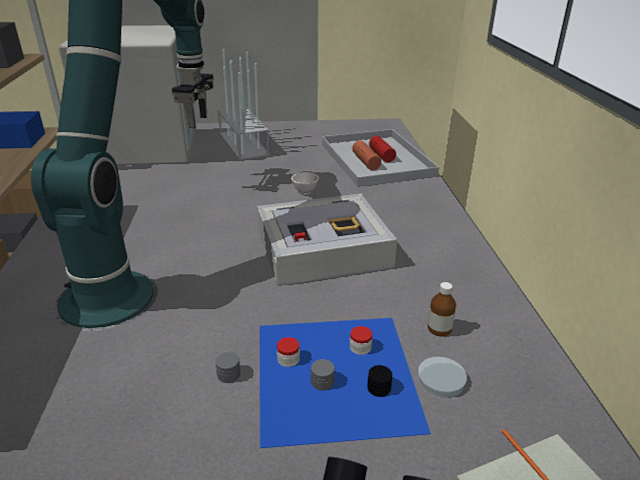

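The top view shows the store with corners near (235,182), (334,165), (356,282) and (254,299). The fin is at about (318,257), and the ring is towards +x. The red pots are at (442,218) and (451,275). The grey and black ones are look-alikes, so two pots are present. Next I'll compute the poses.

```bash
cat > h.py <<'E'
from cell import robot, eyes
import cv2, numpy as np, json
from scipy.spatial.transform import Rotation as Rn
def ray(s,px,z,T=None):
    T=s["cam_to_world"] if T is None else T
    T=np.array(T); u,v=px
    d=T[:3,:3]@np.array([(u-s["cx"])/s["fx"],-(v-s["cy"])/s["fy"],-1]); o=T[:3,3]
    return o+d*(z-o[2])/d[2]
def proj(s,p):
    T=np.linalg.inv(np.array(s["cam_to_world"])); c=T[:3,:3]@p+T[:3,3]
    return np.array([s["cx"]+s["fx"]*c[0]/-c[2], s["cy"]-s["fy"]*c[1]/-c[2]])
def red(img):
    h=cv2.cvtColor(img,cv2.COLOR_RGB2HSV)
    return (((h[...,0]<6)|(h[...,0]>174))&(h[...,1]>150)&(h[...,2]>80)).astype(np.uint8)
def blobs(m,amin=15):
    n,_,st,c=cv2.connectedComponentsWithStats(m)
    return [(c[i].round(1),int(st[i,4])) for i in range(1,n) if st[i,4]>=amin]
def pots():
    s=eyes.snapshot("top"); out=[]
    for c,a in blobs(red(s["image"]),60):
        if 380<c[0]<560 and 150<c[1]<350: out.append(ray(s,c,0.04)[:2])
    return out
try: P=json.load(open("store.json"))
except Exception: P=None
def W(x,y,z):            # store -> world
    a=P["yaw"]; return np.array([P["o"][0]+x*np.cos(a)-y*np.sin(a),P["o"][1]+x*np.sin(a)+y*np.cos(a),z])
def ori(yaw,tilt=0.,sgn=-1):  
    """tool down, tool x = sgn*store-x at yaw; tilt>0 turns about store x the way the hatch opens"""
    c,s=np.cos(yaw),np.sin(yaw)
    X=sgn*np.array([c,s,0]); Z=np.array([0,0,-1.]); M=np.stack([X,np.cross(Z,X),Z],1)
    ax=np.array([c,s,0])
    return (Rn.from_rotvec(-ax*tilt)*Rn.from_matrix(M)).as_quat()
E
python3 - <<'E'
from h import *
s=eyes.snapshot("top")
c=np.array([ray(s,p,.085)[:2] for p in [(235,182),(334,165),(356,282),(254,299)]])
print(c.round(4)) # order: +x+y, +x-y, -x-y, -x+y
o=c.mean(0); ex=(c[0]+c[1]-c[2]-c[3])/2; ey=(c[0]+c[3]-c[1]-c[2])/2
print(o,np.linalg.norm(ex),np.linalg.norm(ey),np.arctan2(ex[1],ex[0]),np.arctan2(-ey[0],ey[1]))
# refine with white-top rectangle
h=cv2.cvtColor(s["image"],cv2.COLOR_RGB2HSV); 
yaw=(np.arctan2(ex[1],ex[0])+np.arctan2(-ey[0],ey[1]))/2
json.dump({"o":o.tolist(),"yaw":yaw},open("store.json","w"))
import h as H; H.P={"o":o,"yaw":yaw}
for c,a in blobs(red(s["image"])): print(c,a,ray(s,c,.085)[:2].round(4),ray(s,c,.04)[:2].round(4))
print("fin exp",W(-.075,-.045,.085),proj(s,W(-.075,-.045,.085)), "ring", proj(s,W(.055,-.042,.08)))
I=s["image"][150:310,220:370,::-1]; I=cv2.resize(I,None,fx=5,fy=5,interpolation=cv2.INTER_CUBIC)[:600*1]
cv2.imwrite("pics/crop.png",cv2.resize(s["image"][155:310,220:370,::-1],(580,600),interpolation=cv2.INTER_CUBIC))
for sg in(-1,1):
  for p,t in[((-.075,-.045,.07),0),((.055,-.042,.065),0),((.055,.055,.23),.9),((.055,.155,.175),1.2)]:
    q=robot.ik(W(*p),ori(yaw,t,sg)); print(sg,p,t,None if q is None else np.round(q,2))
E
```

```text
[[0.6645 0.327 ]
 [0.7077 0.0691]
 [0.4028 0.0158]
 [0.3618 0.2771]]
[0.53420186 0.17225408] 0.30811286881037236 0.2629434091694449 0.16811600092060083 0.16075165310550912
[ 59.2 128.7] 1055 [0.8084 0.786 ] [0.8226 0.8102]
[442.4 217.5] 207 [ 0.5677 -0.2108] [ 0.5731 -0.2226]
[316.8 256.5] 36 [0.4691 0.1159] [0.4709 0.1159]
[451.4 274.4] 215 [ 0.4202 -0.2301] [ 0.4203 -0.2426]
fin exp [0.46757974 0.11558404 0.085     ] [316.92273476 257.08083185] ring [307.22350173 208.15951461]
-1 (-0.075, -0.045, 0.07) 0 [-0.45  0.41  0.17  2.12 -0.12  0.62  1.53]
-1 (0.055, -0.042, 0.065) 0 [-0.38  0.59  0.13  1.81 -0.11  0.75  1.54]
-1 (0.055, 0.055, 0.23) 0.9 [-0.88  0.71  0.14  1.48  0.63  1.55  0.78]
-1 (0.055, 0.155, 0.175) 1.2 [-1.35  1.16  0.81  1.25  0.26  1.63  1.01]
1 (-0.075, -0.045, 0.07) 0 [-0.84  0.47  0.64  2.15 -0.45  0.66 -1.29]
1 (0.055, -0.042, 0.065) 0 [-0.73  0.65  0.61  1.83 -0.5   0.81 -1.27]
1 (0.055, 0.055, 0.23) 0.9 [-1.25  0.82  0.76  1.51  0.29  1.4  -2.08]
1 (0.055, 0.155, 0.175) 1.2 [-1.33  1.14  0.77  1.25  0.28  1.64 -2.15]
```

View pics/crop.png

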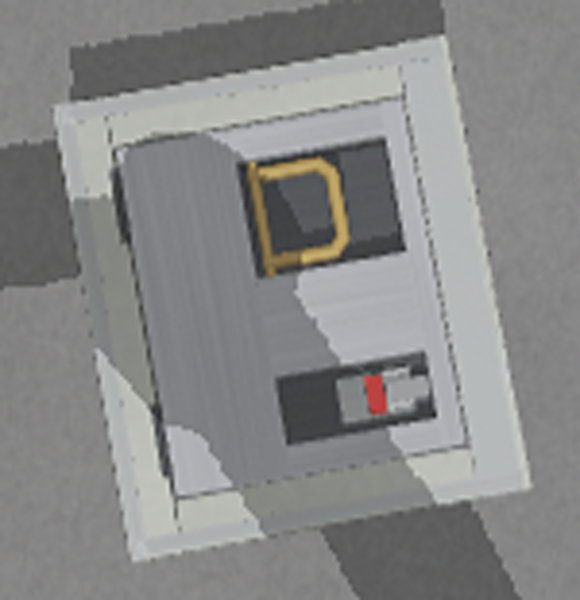

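The crop shows the fin and ring where the model predicts, within about 2 mm. I'll go to the fin, check it with the wrist camera and draw the bolt.

```bash
cat >> h.py <<'E'
def wrist(name=None):
    T=np.eye(4); T[:3,:3]=Rn.from_quat(robot.current_orientation()).as_matrix(); T[:3,3]=robot.current_ee_pos()
    s=eyes.snapshot("wrist"); s["cam_to_world"]=T@np.array(s["T_tool_cam"])
    if name: cv2.imwrite(f"pics/{name}.png",s["image"][:,:,::-1])
    return s
def S(p):   # world -> store
    a=P["yaw"]; d=np.array(p[:2])-P["o"]; return np.array([d[0]*np.cos(a)+d[1]*np.sin(a),-d[0]*np.sin(a)+d[1]*np.cos(a)])
E
python3 - <<'E'
from h import *
y=P["yaw"]; t0=robot.current_time()
robot.movep(W(-.0,-.045,.30),ori(y)); robot.movep(W(-.075+.05,-.045,.20),ori(y))
s=wrist("w1")
for c,a in blobs(red(s["image"]),40): print(c,a,S(ray(s,c,.085)).round(4))
print("exp fin",proj(s,W(-.075,-.045,.085)),"bar",proj(s,W(.055,-.042,.083)), "corners",[proj(s,W(a,b,.085)).round(0).tolist() for a,b in[(-.052,.02),(-.052,-.082),(.015,.02),(.015,-.082)]])
print(robot.current_time()-t0)
E
```

```text
[317. 173.] 403 [-0.0752 -0.0457]
exp fin [317.80649055 173.21010978] bar [320.84569014 310.49324145] corners [[393.0, 200.0], [275.0, 200.0], [388.0, 272.0], [278.0, 272.0]]
2.7666999999999997
```

View pics/w1.png

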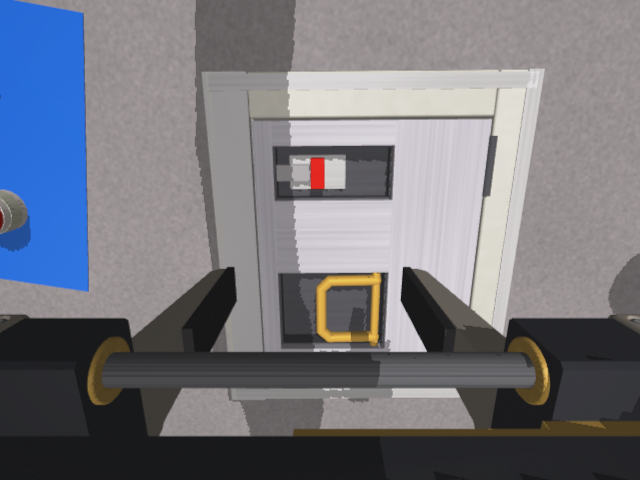

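The wrist view shows the fin at (317,173) and the pan corners within 1 px of prediction, so the pose is good. I'll draw the bolt now.

```bash
python3 - <<'E'
from h import *
y=P["yaw"]
robot.grip(.028,10); robot.movep(W(-.075,-.0457,.13),ori(y))
print(robot.move_linear(W(-.075,-.0457,.073),vel=.06,max_force=8),robot.current_ee_pos())
robot.grip(.008,15); print(robot.current_finger_gap(),robot.current_finger_force())
print(robot.move_linear(W(-.075,-.0457+.028,.073),vel=.04,max_force=15),S(robot.current_ee_pos()),robot.current_contact_force())
robot.grip(.028); robot.move_linear(W(-.075,-.0457+.022,.16),vel=.12)
robot.movep(W(-.025,-.045,.20),ori(y)); s=wrist()
for c,a in blobs(red(s["image"]),40): print(c,a,S(ray(s,c,.085)).round(4))
print(robot.current_time())
E
```

```text
True [0.46717262 0.11471921 0.07519476]
0.011658295247301324 21.184545890428126
True [-0.07567953 -0.0302491 ] [-1.44030598  2.3285235   6.069392  ]
[326.5 173.9] 429 [-0.0754 -0.0388]
[  0.8 221. ] 43 [-0.0349 -0.3245]
7.875
```

```bash
python3 - <<'E'
from h import *
y=P["yaw"]; f=-.0388
robot.movep(W(-.075,f,.13),ori(y))
print(robot.move_linear(W(-.075,f,.079),vel=.06,max_force=8),robot.current_ee_pos(),robot.current_contact_force())
robot.grip(.008,15); print(robot.current_finger_gap(),robot.current_contact_force())
print(robot.move_linear(W(-.075,-.045+.0245,.079),vel=.03,max_force=25),S(robot.current_ee_pos()),robot.current_contact_force())
robot.grip(.028); robot.move_linear(W(-.075,-.0457+.022,.16),vel=.12)
robot.movep(W(-.025,-.045,.20),ori(y)); s=wrist("w2")
for c,a in blobs(red(s["image"]),40): print(c,a,S(ray(s,c,.085)).round(4))
print(robot.current_time())
E
```

```text
False [0.46681753 0.12174841 0.07922116] [ 0.06941564  0.1185535  -0.30153755]
0.011917281091479853 [0.05269787 0.50242243 1.12811257]
False [-0.07490602 -0.02385362] [  1.18911767 -11.65080815   7.60581004]
[343.1 173.7] 420 [-0.0755 -0.0246]
[  0.8 221.4] 41 [-0.0345 -0.3244]
12.1333
```

The fin moved to the drawn stop, with an 11 N reaction there. Next I'll flip the ring with a light pinch, keeping the hatch down.

```bash
python3 - <<'E'
import json,numpy as np
P=json.load(open("store.json")); a=P["yaw"]; d=-.0008
P["o"]=[P["o"][0]-np.sin(a)*d,P["o"][1]+np.cos(a)*d]; json.dump(P,open("store.json","w"))
E
cat >> h.py <<'E'
G=.012
def tcp(y,z,t,x=.055): return W(x,y-G*np.sin(t),z-G*np.cos(t))
def ringbar(phi): return .010-.052*np.cos(phi), .079+.052*np.sin(phi)
def hatchbar(th): return .1-.09*np.cos(th)+.046*np.sin(th), .085+.09*np.sin(th)+.046*np.cos(th)
E
python3 - <<'E'
from h import *
y=P["yaw"]
b=ringbar(.05)
robot.grip(.030,5); robot.movep(tcp(b[0],.14,0),ori(y))
print(robot.move_linear(tcp(*b,0),vel=.06,max_force=10),S(robot.current_ee_pos()),robot.current_ee_pos()[2])
robot.grip(.004,5); print(robot.current_finger_gap(),robot.current_finger_force())
for phi in np.arange(.25,1.66,.2):
    robot.move_linear(tcp(*ringbar(phi),0),vel=.06); f=robot.current_contact_force()
    print(round(phi,2),f.round(1) if hasattr(f,'round') else f)
s=wrist("w3"); t=eyes.snapshot("side"); cv2.imwrite("pics/side1.png",t["image"][130:310,200:440,::-1].repeat(2,0).repeat(2,1))
print(robot.current_finger_gap(),robot.current_time())
for th in np.arange(0,1.75,.2):
    q=robot.ik(tcp(*hatchbar(th),.6*th),ori(y,.6*th)); print(round(th,2),None if q is None else np.round(q,2))
E
```

```text
False [ 0.05534016 -0.04191355] 0.06996672398339739
0.009626725956557213 4.997993186116219
0.25 [-0.2  2.4 -0.2]
0.45 [-1.2  0.4 -0.4]
0.65 [-0.3 -3.5  3.5]
0.85 [-1.3 -6.1  6.1]
1.05 [-1.3 -3.7  6.2]
1.25 [-0.3 -1.2  6.2]
1.45 [0.6 1.8 3.9]
1.65 [2.  1.3 1.6]
0.009886312757194723 17.1417
0.0 [-0.59  0.53  0.3   1.78 -0.2   0.86  1.53]
0.2 [-0.71  0.53  0.37  1.75 -0.08  0.92  1.39]
0.4 [-0.83  0.55  0.42  1.71  0.02  0.99  1.27]
0.6 [-0.92  0.58  0.46  1.67  0.1   1.07  1.17]
0.8 [-1.01  0.63  0.5   1.62  0.17  1.15  1.08]
1.0 [-1.08  0.7   0.52  1.56  0.22  1.24  1.02]
1.2 [-1.13  0.77  0.54  1.49  0.26  1.33  0.97]
1.4 [-1.18  0.86  0.56  1.43  0.29  1.42  0.93]
1.6 [-1.21  0.95  0.57  1.35  0.32  1.51  0.91]
```

View pics/side1.png

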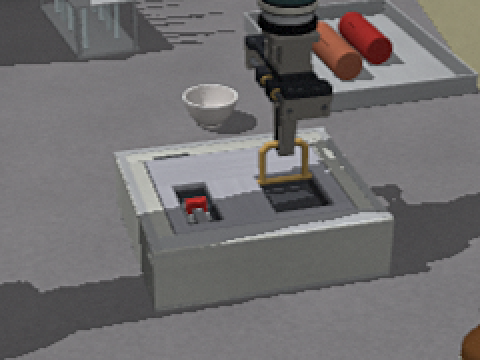

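The picture shows the ring upright at (285,160) with the hatch flat. Now I'll lift the hatch.

```bash
python3 - <<'E'
from h import *
y=P["yaw"]
robot.grip(.004,40)
for th in list(np.arange(.15,1.7,.15))+[1.74]:
    t=.6*th; robot.move_linear(tcp(*hatchbar(th),t),vel=.07,frame=ori(y,t))
    print(round(th,2),np.round(robot.current_contact_force(),1),round(robot.current_finger_gap(),4))
t=eyes.snapshot("side"); cv2.imwrite("pics/side2.png",t["image"][90:310,180:440,::-1].repeat(2,0).repeat(2,1))
print(robot.current_time())
E
```

```text
0.15 [ 7.2  0.5 -7.6] 0.0081
0.3 [ 6.7 -1.7 -8. ] 0.0087
0.45 [ 5.8 -2.2 -8.5] 0.0083
0.6 [ 5.8 -3.6 -6.9] 0.0085
0.75 [ 5.1 -4.4 -5.1] 0.0089
0.9 [ 4.2 -5.4 -2.4] 0.0086
1.05 [ 3.4 -5.1 -1.3] 0.0086
1.2 [ 2.  -5.   0.3] 0.009
1.35 [ 0.  -4.7  1.1] 0.0084
1.5 [-2.3 -3.3  2.6] 0.0088
1.65 [-4.  -1.7  2.3] 0.0086
1.74 [-6.5  0.6  2.9] 0.0085
21.5833
```

View pics/side2.png

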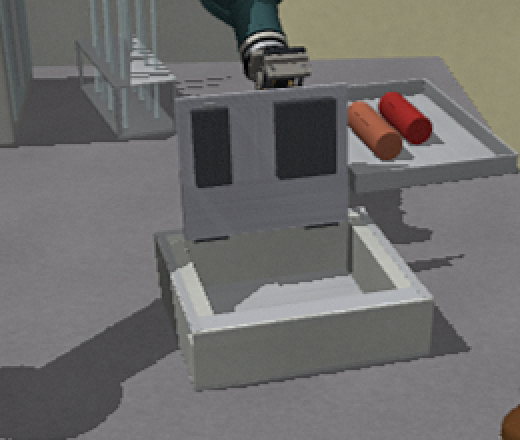

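The hatch is held at about 1.74 rad. I'll release it and fetch the first pot.

```bash
cat >> h.py <<'E'
def pori(sg): return ori(P["yaw"]+np.pi/2,0,sg)
def cand(p): 
    for sg in(1,-1):
        q=robot.ik(p,pori(sg)); print(sg,None if q is None else np.round(q,2))
def near(T,z=.04):
    s=wrist(); c=[ray(s,b,z)[:2] for b,a in blobs(red(s["image"]),200)]
    c=[p for p in c if np.linalg.norm(p-T)<.06]; return c
E
python3 - <<'E'
from h import *
y=P["yaw"]; t=.6*1.74; p=tcp(*hatchbar(1.74),t)
robot.grip(.030); 
back=W(0,np.sin(t)*.11,0)-W(0,0,0); back[2]=np.cos(t)*.11
robot.move_linear(p+back,vel=.12)
q=p+back; q[2]=.42; robot.move_linear(q,vel=.25)
print(pots())
for p in [*[np.r_[c,.2] for c in pots()],*[np.r_[c,.01] for c in pots()],W(.05,-.03,.015),W(-.05,-.03,.015)]: cand(p)
t=eyes.snapshot("side"); cv2.imwrite("pics/side3.png",t["image"][90:310,180:440,::-1].repeat(2,0).repeat(2,1))
print(robot.current_time())
E
```

```text
Traceback (most recent call last):
cell.Unreachable: the arm cannot follow that straight line within its joint ranges
```

```bash
python3 - <<'E'
from h import *
y=P["yaw"]
print(S(robot.current_ee_pos()),robot.current_ee_pos(),np.round(robot.current_q(),2))
for pos,tt in[((.02,.24,.30),.8),((.0,.24,.36),.5),((0,.2,.42),0)]:
    q=robot.ik(W(*pos),ori(y,tt)); print(pos,tt,None if q is None else np.round(q,2))
E
```

```text
[0.05494915 0.24441168] [0.54853208 0.42157457 0.21495027] [-1.25  1.06  0.58  1.05  0.32  1.79  0.94]
(0.02, 0.24, 0.3) 0.8 [-1.27  0.8   0.56  1.19  0.25  1.73  0.95]
(0.0, 0.24, 0.36) 0.5 [-1.24  0.58  0.53  1.27  0.14  1.65  0.98]
(0, 0.2, 0.42) 0 [-1.06  0.31  0.5   1.41 -0.15  1.46  1.17]
```

```bash
python3 - <<'E'
from h import *
y=P["yaw"]
for pos,tt in[((.02,.24,.30),.8),((.0,.24,.36),.5),((0,.2,.42),0)]: robot.movep(W(*pos),ori(y,tt))
robot.wait(.2); pp=pots(); print(pp)
for p in [*[np.r_[c,.2] for c in pp],*[np.r_[c,.01] for c in pp],W(.05,-.03,.015),W(-.05,-.03,.015)]: cand(p)
t=eyes.snapshot("side"); cv2.imwrite("pics/side3.png",t["image"][90:430,180:480,::-1].repeat(2,0).repeat(2,1)[:600])
print(robot.current_time())
E
```

```text
[array([ 0.57307879, -0.2226427 ]), array([ 0.42026591, -0.24256317])]
1 [-0.41  0.61  1.04  1.76 -0.58  1.12  0.99]
-1 [-0.53  0.81  1.35  1.76 -0.83  1.28 -1.95]
1 [-0.48  0.34  1.13  2.06 -0.37  0.97  1.02]
-1 [-0.6   0.5   1.37  2.06 -0.57  1.05 -1.92]
1 [-0.31  0.87  0.89  1.85 -0.89  0.88  1.2 ]
-1 [ 1.05  1.05 -1.12  1.76  1.08  1.09  2.84]
1 [-0.07  0.61  0.66  2.16 -0.69  0.59  1.25]
-1 [ 1.3   0.91 -1.12  2.07  1.09  0.93  2.86]
1 [-0.78  0.75  0.65  1.86 -0.65  0.76  0.4 ]
-1 [ 0.19  0.79 -0.68  1.79  0.66  0.81  2.48]
1 [-0.83  0.62  0.62  2.1  -0.63  0.61  0.4 ]
-1 [ 0.21  0.66 -0.68  2.04  0.67  0.67  2.4 ]
24.7083
```

View pics/side3.png

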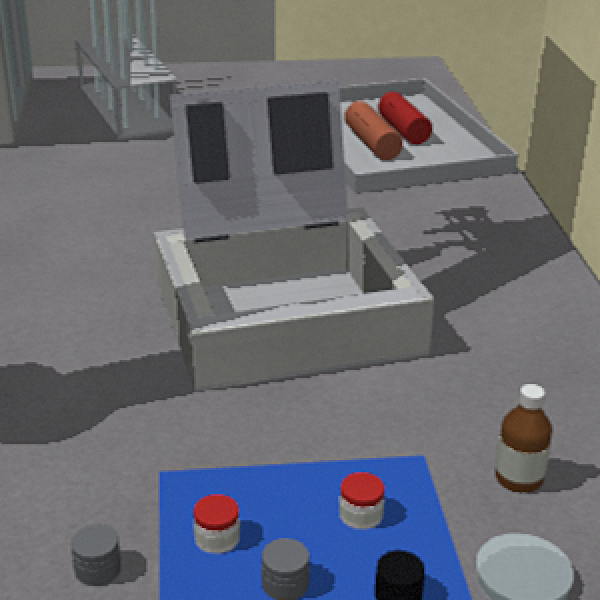

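The hatch rests open and both pots are where they were first measured. I'll transfer them, checking each with the wrist camera before grasping.

```bash
cat > mv.py <<'E'
from h import *
import sys
def fetch(i,dst):
    c=pots(); c=sorted(c,key=lambda p:p[0])[i] if i<len(c) else None; print("top",c)
    q=pori(1); ex=Rn.from_quat(q).as_matrix()[:,0]
    robot.grip(.075,25); robot.movep(np.r_[c,.17]-.04*ex,q)
    n=near(c); print("wrist",n)
    if len(n)!=1: return False
    if np.linalg.norm(n[0]-c)>.008: print("MOVED/disagree"); 
    c=n[0]
    robot.movep(np.r_[c,.10],q); 
    if robot.move_linear(np.r_[c,.008],vel=.12,max_force=8): print("contact"); return False
    robot.grip(.03,25); print("gap",robot.current_finger_gap())
    if robot.current_finger_gap()<.04: return False
    robot.move_linear(np.r_[c,.17],vel=.2)
    robot.movep(W(*dst,.17),q); print("gap",robot.current_finger_gap())
    print("touch",robot.move_linear(W(*dst,.015),vel=.1,max_force=8),robot.current_ee_pos()[2])
    robot.grip(.060); robot.move_linear(W(*dst,.2),vel=.2)
    return True
E
python3 - <<'E'
from mv import *
print(fetch(0,(-.05,-.03)),robot.current_time())
E
```

```text
top [ 0.42026591 -0.24256317]
wrist [array([ 0.41889984, -0.24351973])]
gap 0.045629317480543954
gap 0.04554603141427712
touch False 0.015425930786096827
True 35.5417
```

```bash
python3 - <<'E'
from mv import *
print(fetch(0,(.05,-.03)),robot.current_time())
robot.movep(W(0,-.25,.25),pori(1))
robot.movep(W(0,-.30,.30),pori(1))
s=eyes.snapshot("top"); cv2.imwrite("pics/top2.png",cv2.resize(s["image"][130:340,210:540,::-1],(792,504)))
for c,a in blobs(red(s["image"]),40): print(c,a,S(ray(s,c,.046)).round(3))
E
```

```text
top [ 0.57307879 -0.2226427 ]
wrist [array([ 0.57218038, -0.22323278])]
gap 0.045617946848275095
gap 0.045371909879205634
touch False 0.015592138536808256
True 44.9833
[ 59.3 128.7] 1058 [0.386 0.58 ]
[303.6 212. ] 192 [ 0.051 -0.03 ]
[309.9 249.2] 143 [-0.05 -0.03]
```

View pics/top2.png

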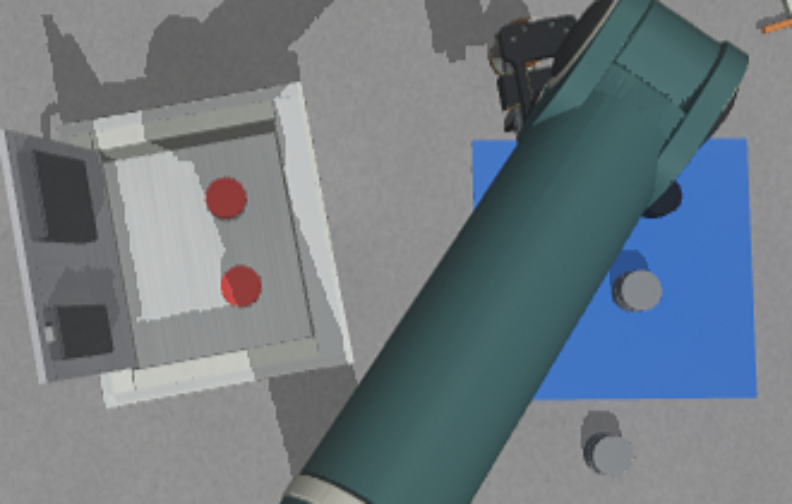

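Both pots stand in the well, at crop pixels (226,197) and (241,286). I'll close the hatch by pushing the plain face from behind.

```bash
python3 - <<'E'
from h import *
q=pori(1); robot.grip(0.0)
robot.movep(W(0,-.1,.40),q)
robot.movep(W(-.02,.06,.42),q)
robot.movep(W(-.02,.21,.42),q); robot.move_linear(W(-.02,.21,.235),vel=.15)
print(robot.move_linear(W(-.02,.02,.235),vel=.09,max_force=25),S(robot.current_ee_pos()),robot.current_contact_force())
robot.move_linear(W(-.02,.02,.36),vel=.2)
robot.movep(W(-.25,.0,.36),ori(P["yaw"])) if robot.ik(W(-.25,.0,.36),ori(P["yaw"])) is not None else print("nohover")
robot.wait(4); print(robot.current_time())
t=eyes.snapshot("side"); cv2.imwrite("pics/side4.png",t["image"][90:310,180:440,::-1].repeat(2,0).repeat(2,1))
E
```

```text
False [-0.01999219  0.02040995] [ 0.29515802 -0.16727281  0.06492627]
59.0667
```

View pics/side4.png

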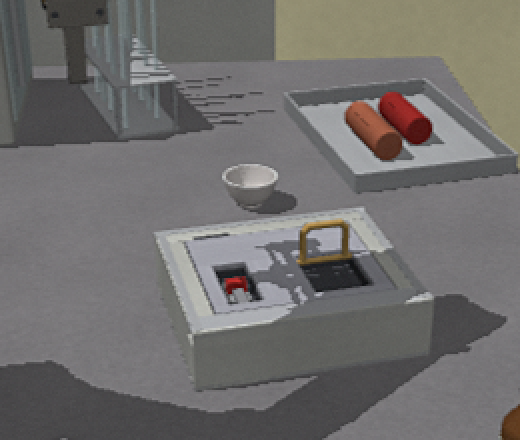

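The hatch is flush with the ring upright at (325,240). I'll fold the ring and slide the bolt home.

```bash
python3 - <<'E'
from h import *
y=P["yaw"]; q=ori(y)
robot.movep(W(.03,.07,.22),q); robot.movep(W(.055,.065,.18),q)
robot.move_linear(W(.055,.065,.117),vel=.12)
print(robot.move_linear(W(.055,-.022,.117),vel=.08,max_force=20))
robot.move_linear(W(.055,-.03,.14),vel=.12); robot.move_linear(W(.055,-.040,.125),vel=.12)
print(robot.move_linear(W(.055,-.042,.0825),vel=.05,max_force=10),robot.current_ee_pos()[2],robot.current_contact_force())
robot.move_linear(W(.055,-.042,.14),vel=.15)
f=-.0235
robot.grip(.028,15); robot.movep(W(-.075,f,.13),q)
print(robot.move_linear(W(-.075,f,.079),vel=.06,max_force=8))
robot.grip(.008,15); print(robot.current_finger_gap())
print(robot.move_linear(W(-.075,-.0485,.079),vel=.03,max_force=25),S(robot.current_ee_pos()),robot.current_contact_force())
robot.grip(.028); robot.move_linear(W(-.075,-.0455,.16),vel=.12)
robot.movep(W(-.025,-.045,.20),q); s=wrist("w4")
for c,a in blobs(red(s["image"]),40): print(c,a,S(ray(s,c,.085)).round(4))
print(robot.current_time())
E
```

```text
False
True 0.11168597883009675 [-0.01181946 -0.49704427  0.22453797]
False
0.01144068859589953
False [-0.07456516 -0.0454229 ] [-0.80521577 11.04581291  3.7719689 ]
[318. 174.] 403 [-0.0753 -0.0456]
69.1833
```

View pics/w4.png

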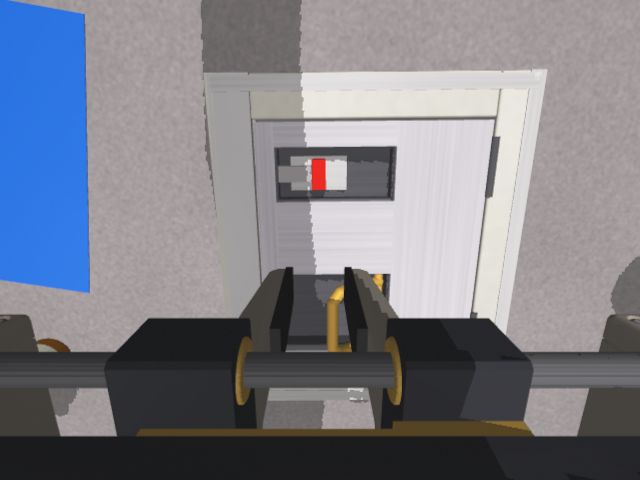

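The bolt is home, having travelled about 21.8 mm to an 11 N stop. The ring press stopped early on an impact transient, so I'll press again slowly.

```bash
python3 - <<'E'
from h import *
q=ori(P["yaw"])
robot.movep(W(.055,-.040,.15),q); robot.grip(0.0)
robot.move_linear(W(.055,-.042,.116),vel=.08)
for z in (.105,.095,.088,.0835,.0815):
    print(z,robot.move_linear(W(.055,-.042,z),vel=.02,max_force=25),robot.current_ee_pos()[2],np.round(robot.current_contact_force(),1))
robot.move_linear(W(.055,-.042,.16),vel=.15)
robot.movep(W(.03,-.045,.24),q) ; robot.movep(W(.13,-.042,.22),q); s=wrist("w5")
print("bar exp",proj(s,W(.055,-.042,.079)),robot.current_time())
E
```

```text
0.105 False 0.10490614971302344 [ 0.9 -0.2  0.1]
0.095 False 0.09487664572354494 [-0.2  0.2  0.7]
0.088 False 0.0878206686137805 [ 0.1 -0.4  0.1]
0.0835 False 0.08417978336345 [-1.1 -0.1  5.4]
0.0815 False 0.08378319524161826 [-4.9 -0.5 16. ]
bar exp [318.93039487 145.78095455] 74.9
```

View pics/w5.png

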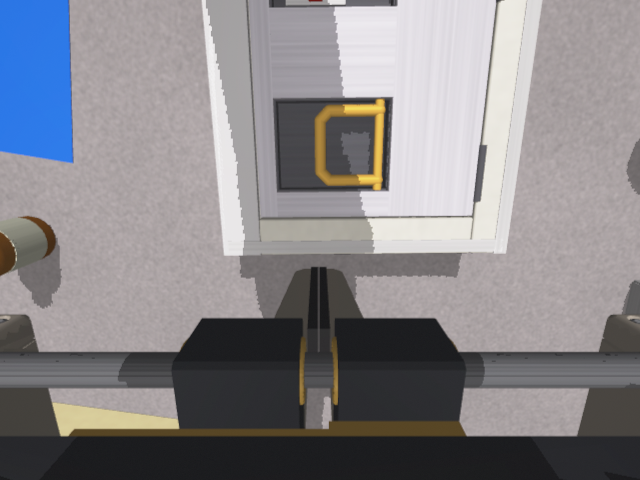

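The ring bar is at (320,146), as expected for flat, and it pressed against its stop. I'll do a last check for red pots left on the bench, then hand in.

```bash
python3 - <<'E'
from h import *
robot.movep(W(.03,-.0,.34),ori(P["yaw"])); print(pots())
t=eyes.snapshot("side"); print(blobs(red(t["image"]),30))
robot.wait(.5); print(robot.close_job())
E
```

```text
[]
[(array([380.5, 146.4]), 291), (array([299.4, 235.5]), 60)]
the job is handed in; nothing more can be done
None
```

Handed in at about 76 s: both red-capped pots present stand in the closed store, with the ring folded flat and the bolt home; the reagent bottle, petri dish, bowl and look-alikes were never handled.

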